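# Fit a seal bar from its leaning rack into the press's bar carrier

### The job

Fit the long seal bar into the bar carrier: draw it up out of its pocket in the leaning rack, lower it rubber side up into the carrier's two saddles with its bare tongue at the hinged keeper, and let go only once it lies in them. Then fold the keeper fully down over the tongue. Leave the short bar standing in its pocket and do not knock the things lying about.

Things in the scene. Friction and masses are not known exactly. Their poses are not given: they have to be found in the camera images.
- rack: Fixed steel rack leaning back 35 deg towards its +x. Origin under the grey base plate (150x184x8). Two square pockets, one bar each (which is which varies): foot at x -30, y +-50, z 21, running 58 up the lean; inside 23 wide, 27 deep, walls 5. Above, each bar leans on a white rest 12 wide, 122 up the lean, on a rod 16 behind it; between mouth and rest it stands free. All in mm.
- long_bar: Long seal bar, aluminium, 180x20x20 mm, 0.15-0.3 kg, dark rubber strip 14 wide, 4 thick on top; its last 40 mm are a bare tongue 14 high. Origin: middle of the underside's edge at the tail end; x along the bar, tongue end at x = 180; y across; z out of the rubber. In the rack the tail is in the pocket, tongue up, rubber facing up and to the rack's front (-x).
- short_bar: The short seal bar, alike in everything but its length of 140 mm, so it stands 33 mm lower in the rack. Origin and axes as for the long one. It stays in its pocket.
- carrier: Fixed carrier: base plate x -108..136, 76 wide, 10 thick; two U saddles 24 long at x -55 and 52, floor z 30, 23 wide inside, straight to z 41, flaring to 35 wide at z 50; end stop at x -94 (top z 44), hinge block from x 99. Origin on the table under the middle of the bar's place, x towards the keeper, z up. A seated long bar has its origin at (-90, 0, 30), same axes, play 4 endways. All in mm.
- keeper (a joint): Hinged steel keeper strap on the carrier, 16 mm wide, 51 mm long. 0 rad: folded down level, its pad 1 mm above the seated tongue, strap top at z 56 mm, upturned lip at its tip z 64 mm. Starts open, leaning outwards, 1.75-2.0 rad; friction holds it anywhere. Hinge line at x 112, z 51 mm of the carrier, parallel to its y; the strap swings in the carrier's x-z plane.
- keeper_tip (a point): Point at the end of the keeper strap, 50 mm from the hinge line, in the middle of its thickness (8 mm).
- tip_box: Bystander: closed white lidded box, 89 x 121 x 66 mm; origin under its centre.
- wash_bottle: Bystander: upright white wash bottle, 80 x 65 x 210 mm; origin under its centre.
- foil_pouch_1: Bystander: flat foil pouch, 77 x 107 x 14 mm; origin under its centre.
Mind the look-alikes: they are no part of the job. Leave any pink or yellow look-alike of the short_bar alone.

How it is judged:
By the outcome, as a careful person would: the job done as asked, in the order asked, and still so for the second after the job is handed in, with the robot touching nothing.
It also fails if it takes over 43 s, if anything falls off the work surface, if the arm or the gripper's body presses on something with over 40 N, if the wrist force passes 120 N, or if a joint passes its speed limit or range.

### The arm

A 7-joint arm with a two-finger parallel gripper is mounted at the origin on a cart in front of the work surface, level with it; the furniture and walls round the work are solid. World frame = base frame: x ahead of the robot, y to its left, z up, the work surface at z = 0. Lengths are in m, angles in rad, forces in N, time in s.
With the tool pointing down it reaches from about 0.4 to 0.925 m from the base axis. Payload 4.1 kg.
Tool frame: the origin (TCP) lies on the centre line of the jaws, within the pads' length; the fingertips stand 19 mm ahead of it and the grasp point (between the pads) is the TCP; z points along the fingers, y is the line along which they close (so a half turn about z gives the same grasp; the last joint's range is limited). The gripper opens to 85 mm and grips with 20 to 120 N. Pads are 22 mm wide; open, the fingers measure 114 mm over their backs; the gripper's body (76 mm by 85 mm) begins 54 mm behind the grasp point. The pads swing forward as they close: fully open they stand 13 mm farther back than shut.
Start: joints at [1.011, 0.398, 0.045, 1.537, -0.019, 1.207, -0.051], TCP at [0.289, -0.582, 0.25] pointing down, gripper open.
Joint ranges: [-2.82, 2.82], [-0.49, 2.23], [-1.37, 1.46], [0, 2.46], [-1.36, 4.5], [0.23, 2], [-2.94, 2.94]. Speed limits (rad/s): [2.57, 2.57, 3.14, 3.14, 3.14, 3.14, 3.14].

### API

Orientations are given as a unit quaternion [w, x, y, z].
In Python, from workcell import sense, read_camera, close_job gives the robot as it stands.
- The arm moves only by the tool apply_moves, never from a script. Its argument "increments" is a list of rows, each an object of numbers: "x", "y", "z": the shift along the world's x, y, z normalised to -1 to 1, where 1 is 0.2 m; "twist": the turn about the world's z normalised to -1 to 1, where 1 is 180 degrees; "fingers": the opening, from -1 (shut) to 1 (fully open). A call has 1 to 8 rows; each row is the pose to reach, as a shift and turn from the pose commanded when the call began, turning the shorter way round; what a row does not reach only later rows make up. A row lasts 1/10 s, in which the tool goes at most 50 mm and 8.59 degrees, less where a joint would pass 70% of its speed; a pose out of reach is approached as far as the arm can. A call with a number of a shift or a turn outside -1 to 1 is refused whole. A call with a gripper value outside its range is refused whole. The fingers move at their own pace and stop on an object; the grip force is fixed at half the most. Time passes only in rows, so rows that repeat a pose let the fingers close. It gives the time, the measured TCP pose, the force, the opening and the grip force at its end, in the units of the state.
- sense(): the state, without advancing time (a new reading comes with each control period).
- read_camera(name): name is "scene" or "top"; returns a dict with "img" (480x640x3 uint8, red, green, blue), "range_z" (480x640 float32, m along the optical axis (not along the pixel's ray), 0 where there is no reading), "mtx" (3x3 intrinsics, pixels), "cam_to_world" (4x4, takes a point from camera to world coordinates). Camera axes: x right, y down, z forward; pixel columns grow to the right and rows downward; lengths in m; the calibration is good to about 2 mm. A picture is of the moment at which its call begins.
- close_job(): hands the job in; it is judged then, once.
The state is a dict: "time": time; "qpos": joint angles; "joint_vel": joint speeds; "joint_efforts": joint torques, N m; "position": TCP position; "eef_rot": TCP orientation; "wrist_force": force on the tool from outside, world axes, zero at the start; "ft_torque": the same for the moment, N m; "grip_width": finger opening in m; "finger_force": force on a finger pad.
Only numpy, scipy, OpenCV 4.12 (cv2) and the standard library are available. Lean on these libraries where they do the work, as an engineer would, in place of code of your own. Each camera call takes 0.05 s, during which the arm holds its last target. There are 200 camera calls.

## Working session

There is one attempt and no reset: what is moved stays moved. The work goes in short steps, Python scripts to look and compute and a tool call to move; the robot and the scene stay as the last step left them, time stands still between calls to the robot, and variables do not carry over. Pictures are saved under pics/ and viewed, at most 10 in all, crops included, and the job is handed in when it is done.

Besides the shell and the picture viewer there is one more tool, called after ">>>" as a command line: name --argument value ..., lists and objects as JSON in quotes. apply_moves: Moves the arm, as the interface text tells. Its arguments: {"type":"object","properties":{"increments":{"type":"array"}},"required":["increments"]}

```bash
mkdir -p pics; ls; python3 - <<'E'
from workcell import sense, read_camera
import cv2,numpy as np,pickle
s=sense();print(s)
for n in("scene","top"):
    c=read_camera(n);pickle.dump(c,open(n+"0.pkl","wb"))
    cv2.imwrite(f"pics/{n}0.png",c["img"][:,:,::-1]);print(n,c["mtx"],c["cam_to_world"])
E
```

```text
pics
{'time': 0.0, 'qpos': array([ 1.01100147,  0.39916203,  0.0450154 ,  1.53789084, -0.0187101 ,
        1.20688193, -0.05070527]), 'joint_vel': array([ 0.0009498 ,  0.00142997,  0.00166086,  0.00034334, -0.00161396,
       -0.00110589, -0.00049767]), 'joint_efforts': array([-1.09449244e-03, -4.75127435e+01,  1.36487681e+00, -2.54217428e+01,
        1.17840338e-02,  9.46016167e-03, -1.02278889e-05]), 'position': array([ 0.28879742, -0.58165226,  0.24927759]), 'eef_rot': array([-9.20128719e-04,  9.73561557e-01,  2.28422793e-01, -2.75227872e-04]), 'wrist_force': array([ 0.14698453, -0.02533527, -0.71868836]), 'ft_torque': array([-0.02615657,  0.00840298,  0.00875028]), 'finger_force': 0.0, 'grip_width': 0.08536628710547658}
scene [[579.77264477   0.         325.43518651]
 [  0.         579.77264477 234.53690476]
 [  0.           0.           1.        ]] [[-0.53259057 -0.50518474  0.6790697  -0.40278265]
 [-0.84622699  0.33274244 -0.41615185  0.85544522]
 [-0.01572174 -0.79628566 -0.60471645  0.88072016]
 [ 0.          0.          0.          1.        ]]
top [[440.24421427   0.         317.32720652]
 [  0.         440.24421427 232.49278309]
 [  0.           0.           1.        ]] [[-0.01391335 -0.99258329  0.12076766  0.40070909]
 [-0.99967846  0.01636906  0.01936588  0.30637985]
 [-0.0211991  -0.12045939 -0.99249188  0.96024177]
 [ 0.          0.          0.          1.        ]]
```

View pics/scene0.png

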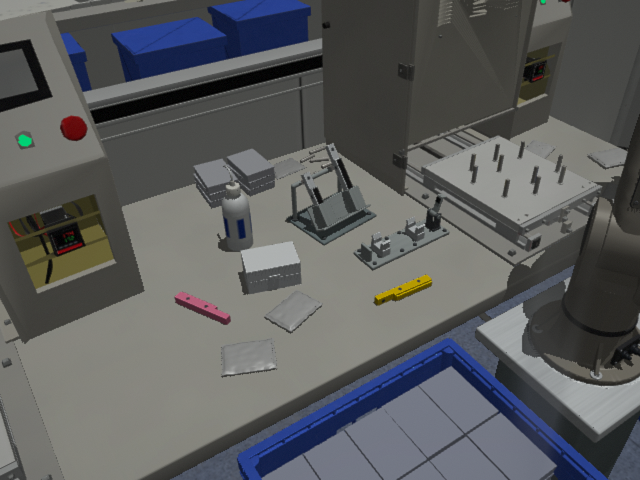

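View pics/top0.png

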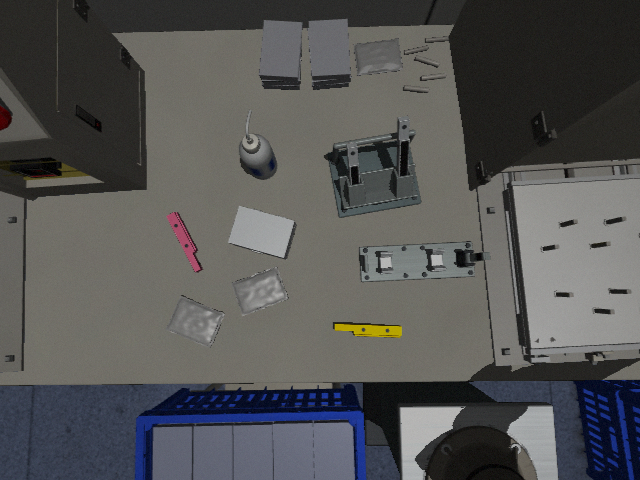

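The scene view shows the rack at (335,205), carrier at (400,240) and keeper at (435,212). In the top view the rack is at (375,175) with the taller bar on the right (403,150). The carrier runs (360..475,260) with the keeper on its right. The pink and yellow bars and the pouches lie well clear.

```bash
cat > h.py <<'E'
import numpy as np,cv2
def cloud(c):
    z=c["range_z"].astype(float);v,u=np.mgrid[:480,:640];K=c["mtx"]
    p=np.stack([(u-K[0,2])/K[0,0]*z,(v-K[1,2])/K[1,1]*z,z],-1)
    T=c["cam_to_world"];p=p@T[:3,:3].T+T[:3,3];p[z<=0]=np.nan;return p
def rect(p2):
    (c,s,a)=cv2.minAreaRect((p2*1000).astype(np.float32));return np.round(c,1),np.round(s,1),round(a,1)
E
python3 - <<'E'
import pickle,numpy as np,cv2
from h import *
C={n:pickle.load(open(n+"0.pkl","rb")) for n in("scene","top")};P={n:cloud(C[n]) for n in C}
t=P["top"]
print("table z",np.nanmedian(t[290:310,300:330,2]),np.nanstd(t[290:310,300:330,2]))
for nm,(r0,r1,c0,c1),zl,zh in(("carrier",(235,290,352,480),.006,.014),("rack",(128,222,322,428),.004,.012)):
    p=t[r0:r1,c0:c1].reshape(-1,3);m=(p[:,2]>zl)&(p[:,2]<zh);print(nm,m.sum(),rect(p[m][:,:2]),np.median(p[m][:,2]))
# scene rect for same, by world box
s=P["scene"].reshape(-1,3)
for nm,b,zl,zh in(("carrier",t[235:290,352:480],.006,.014),("rack",t[135:215,330:422],.004,.012)):
    lo=np.nanpercentile(b[...,:2].reshape(-1,2),1,0)-.02;hi=np.nanpercentile(b[...,:2].reshape(-1,2),99,0)+.02
    m=(s[:,2]>zl)&(s[:,2]<zh)&(s[:,:2]>lo).all(1)&(s[:,:2]<hi).all(1)
    print("scene",nm,m.sum(),rect(s[m][:,:2]),lo,hi)
# rack tall points
for n in P:
    p=P[n].reshape(-1,3);m=(p[:,2]>.115)&(p[:,0]>.55)&(p[:,0]<.85)&(p[:,1]>-.05)&(p[:,1]<.3);q=p[m]
    print(n,m.sum());
    for z in np.arange(.115,.2,.01):
        k=q[(q[:,2]>z)&(q[:,2]<z+.01)]
        if len(k):print(round(z,3),len(k),k.min(0).round(3),k.max(0).round(3))
for b,(r0,r1,c0,c1) in dict(bottle=(130,180,235,280),box=(205,260,228,297),yellow=(320,340,332,403)).items():
    q=t[r0:r1,c0:c1].reshape(-1,3);print(b,np.nanpercentile(q[q[:,2]>.008],[1,99],0).round(3).tolist())
a=C["top"]["img"][105:295,315:495,::-1];b=C["scene"]["img"][130:280,270:460,::-1]
cv2.imwrite("pics/c0.png",np.hstack([cv2.resize(a,(400,422),interpolation=2),cv2.resize(b,(400,422),interpolation=2)]))
E
```

```text
table z 0.001605497980102677 0.0018425400578830674
carrier 2956 (array([448.7, 114.8]), array([268.2, 113.9]), 87.3) 0.009962953188945078
rack 2497 (array([646. , 196.2]), array([233.2, 211.8]), 89.1) 0.007685591354404497
scene carrier 1325 (array([450.1, 113.6]), array([156.1, 296.2]), 0.2) [ 0.37166337 -0.04090108] [0.5283683  0.26913554]
scene rack 1385 (array([645.6, 193.9]), array([240. , 217.2]), 90.0) [0.53669747 0.07381324] [0.75478949 0.314042  ]
scene 12631
0.115 370 [ 0.59  -0.004  0.115] [0.85  0.291 0.125]
0.125 318 [ 0.592 -0.007  0.125] [0.85  0.266 0.135]
0.135 328 [ 0.593 -0.046  0.135] [0.849 0.265 0.145]
0.145 336 [ 0.6   -0.05   0.145] [0.849 0.171 0.155]
0.155 291 [ 0.6   -0.048  0.155] [0.85  0.172 0.165]
0.165 307 [ 0.599 -0.05   0.165] [0.85  0.172 0.175]
0.175 274 [ 0.602 -0.05   0.175] [0.85  0.164 0.185]
0.185 258 [ 0.6   -0.048  0.185] [0.85  0.033 0.195]
0.195 267 [ 0.602 -0.05   0.195] [0.85  0.031 0.205]
top 24226
0.115 415 [ 0.594 -0.006  0.115] [0.849 0.282 0.125]
0.125 391 [ 0.595 -0.011  0.125] [0.85  0.265 0.135]
0.135 481 [ 0.595 -0.038  0.135] [0.849 0.265 0.145]
0.145 427 [ 0.603 -0.05   0.145] [0.849 0.256 0.155]
0.155 364 [ 0.602 -0.049  0.155] [0.849 0.168 0.165]
0.165 405 [ 0.602 -0.05   0.165] [0.85  0.169 0.175]
0.175 335 [ 0.602 -0.049  0.175] [0.849 0.168 0.185]
0.185 324 [ 0.603 -0.049  0.185] [0.85  0.028 0.195]
0.195 343 [ 0.603 -0.048  0.195] [0.849 0.028 0.205]
bottle [[0.638, 0.413, 0.012], [0.692, 0.471, 0.203]]
box [[0.464, 0.375, 0.017], [0.563, 0.501, 0.069]]
yellow [[0.295, 0.153, 0.01], [0.321, 0.29, 0.024]]
```

View pics/c0.png

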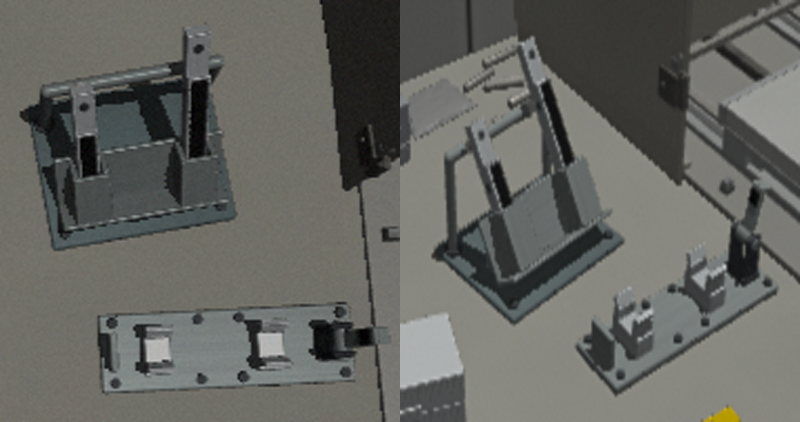

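The crop shows the rack with the long bar in its right pocket, tongue top at crop (197,35). The carrier plate corners are at crop (98,316), (350,302), (354,381) and (102,392), with the keeper at the right. Next I refine these with colour masks on the plate planes.

```bash
cat >> h.py <<'E'
def plane(c,uv,h):
    T=c["cam_to_world"];uv=np.atleast_2d(np.asarray(uv,float));K=c["mtx"]
    d=np.c_[(uv-K[[0,1],[2,2]])/K[0,0],np.ones(len(uv))]@T[:3,:3].T
    return (T[:3,3]+d*((h-T[2,3])/d[:,2])[:,None])
def proj(c,p):
    T=c["cam_to_world"];q=(np.atleast_2d(p)-T[:3,3])@T[:3,:3];return q[:,:2]/q[:,2:]*c["mtx"][0,0]+c["mtx"][[0,1],[2,2]]
E
python3 - <<'E'
import pickle
from h import *
C={n:pickle.load(open(n+"0.pkl","rb")) for n in("scene","top")}
vis=[]
for n,boxes in dict(top=dict(carrier=(235,290,352,484),rack=(110,225,322,430)),scene=dict(carrier=(195,270,350,455),rack=(140,245,283,380))).items():
    im=C[n]["img"].astype(int);bl=(im[...,2]-im[...,0])
    for nm,(r0,r1,c0,c1) in boxes.items():
        m=((bl>0)&(im.sum(-1)>90)).astype(np.uint8);w=np.zeros_like(m);w[r0:r1,c0:c1]=m[r0:r1,c0:c1]
        w=cv2.morphologyEx(w,cv2.MORPH_OPEN,np.ones((2,2)))
        k,l,st,_=cv2.connectedComponentsWithStats(w);i=1+st[1:,4].argmax();ct=max(cv2.findContours((l==i).astype(np.uint8),0,1)[0],key=cv2.contourArea)[:,0]
        q=plane(C[n],ct,.010 if nm=="carrier" else .008)[:,:2]
        print(n,nm,st[i],rect(q))
        # per-side corners: extreme hull polygon
        ap=cv2.approxPolyDP(cv2.convexHull(ct),3,True)[:,0];print(ap.tolist(),(plane(C[n],ap,.010 if nm=="carrier" else .008)[:,:2]*1000).round().tolist())
    # line-fit tongue/bar: print bar region colours
E
```

```text
top carrier [ 360  243  116   40 3300] (array([448.3, 111.5]), array([ 75.4, 242.4]), 1.9)
[[472, 243], [475, 276], [362, 282], [361, 248]] [[488.0, -8.0], [417.0, -10.0], [408.0, 231.0], [481.0, 231.0]]
top rack [ 330  141   92   78 3860] (array([643.4, 197.5]), array([166.7, 185.1]), 8.9)
[[335, 145], [357, 141], [411, 151], [421, 203], [341, 218], [330, 164]] [[713.0, 283.0], [721.0, 234.0], [695.0, 115.0], [578.0, 97.0], [548.0, 273.0], [669.0, 295.0]]
scene carrier [ 355  218   95   53 2038] (array([455.9, 117. ]), array([103.9, 245.5]), 2.0)
[[449, 232], [374, 270], [355, 254], [373, 236], [413, 218], [427, 220]] [[415.0, -6.0], [400.0, 235.0], [472.0, 238.0], [505.0, 161.0], [511.0, 31.0], [484.0, 7.0]]
scene rack [ 288  145   89  101 3412] (array([758.6, 162.4]), array([224.4, 481.2]), 73.2)
[[334, 145], [376, 216], [324, 245], [288, 219], [292, 186]] [[954.0, -14.0], [572.0, 103.0], [544.0, 280.0], [687.0, 300.0], [819.0, 213.0]]
```

```bash
cat >> h.py <<'E'
def rackR(yaw,lean=np.radians(35)):
    Rz=cv2.Rodrigues(np.array([0,0,yaw]))[0];s,c=np.sin(lean),np.cos(lean)
    return Rz@np.array([[s,0,-c],[0,1,0],[c,0,s]])
E
python3 - <<'E'
import pickle
from h import *
C={n:pickle.load(open(n+"0.pkl","rb")) for n in("scene","top")}
y=np.radians(9.3);R=rackR(y);Rz=cv2.Rodrigues(np.array([0,0,y]))[0];O=np.array([.634,.2005,0])
for side in(-1,1):
  A=O+Rz@np.array([-.030,side*.05,.021])   # foot
  for n in C:
    p=cloud(C[n]);im=C[n]["img"];q=(p.reshape(-1,3)-A)@R*1000;g=im.reshape(-1,3).astype(int).sum(1)
    m=(q[:,0]>70)&(q[:,0]<195)&(abs(q[:,1])<25)&(abs(q[:,2])<30)
    print(side,n,m.sum())
    for a in range(70,195,10):
        k=q[m&(q[:,0]>=a)&(q[:,0]<a+10)]
        if len(k)>4:print(a,len(k),"y",np.percentile(k[:,1],[2,50,98]).round(1),"z",np.percentile(k[:,2],[5,50,95]).round(1),"xmax",k[:,0].max().round(1))
vis=[]
for n in C:
    im=C[n]["img"][:,:,::-1].copy();im=cv2.resize(im,None,fx=3,fy=3,interpolation=cv2.INTER_LINEAR)
    A=O+Rz@np.array([-.030,-.05,.021])
    pts=[A+R@np.array([a,b,c])/1000 for a,b,c in[(180,-10,4),(180,10,4),(140,-10,4),(140,10,4),(60,-7,10),(60,7,10),(140,-7,10),(140,7,10)]]
    pts+=[O+Rz@np.array([a,b,8])*1/1000*np.array([1,1,1]) for a,b in[(-75,-92),(-75,92),(75,-92),(75,92)]]
    cy=np.radians(-88);Rc=cv2.Rodrigues(np.array([0,0,cy]))[0];Oc=np.array([.4465,.127,0])
    pts+=[Oc+Rc@np.array(k)/1000 for k in[(-108,-38,10),(-108,38,10),(136,-38,10),(136,38,10),(-43,-11.5,30),(-43,11.5,30),(40,-11.5,30),(40,11.5,30),(112,0,51)]]
    for u,v in proj(C[n],np.array(pts)): cv2.circle(im,(int(u*3+1.5),int(v*3+1.5)),2,(0,0,255),-1)
    u,v=(322,110) if n=="top" else (283,143);im=im[v*3:v*3+540,u*3:u*3+(480 if n=="top" else 510)];vis.append(im)
vis=np.hstack(vis);cv2.imwrite("pics/ov.png",vis[:,:],);print(vis.shape)
cv2.imwrite("pics/ov.png",cv2.resize(vis,(800,int(800/vis.shape[1]*540))))
E
```

```text
-1 scene 475
70 40 y [-7.1  6.6 11.6] z [ 6.8 21.4 27.5] xmax 79.8
80 41 y [-6.6  5.3 10.8] z [ 3.1 22.1 27.2] xmax 90.0
90 41 y [-5.3  5.8 10.9] z [ 7.  21.  27.2] xmax 100.0
100 41 y [-7.2  5.  10. ] z [ 4.6 21.6 28.4] xmax 110.0
110 53 y [-4.   6.5 17.6] z [-17.8  17.2  27.1] xmax 119.8
120 70 y [-5.8  7.1 24.1] z [-19.   10.5  27.2] xmax 130.0
130 41 y [-9.3  4.7 11. ] z [ 3.8 20.2 29.1] xmax 140.0
140 35 y [-10.8   5.5  11.2] z [ 5.6 14.1 20.7] xmax 149.8
150 38 y [-10.2   3.   10.8] z [ 6.4 13.1 20.3] xmax 160.0
160 37 y [-10.3   1.1  11.2] z [ 3.5 13.5 18. ] xmax 169.8
170 38 y [-9.6  3.3 11.1] z [ 5.7 14.2 20.3] xmax 179.8
-1 top 716
70 45 y [-11.4   2.    8.1] z [ 9.1 24.  26.1] xmax 79.9
80 48 y [-11.2  -0.    7.9] z [ 7.8 24.  26.1] xmax 89.7
90 49 y [-10.6   2.3   8. ] z [ 8.2 24.  26.7] xmax 99.9
100 47 y [-10.7   2.4   8.1] z [ 6.4 23.7 26.4] xmax 110.0
110 59 y [-12.3   4.2  20. ] z [-16.6  23.1  26.1] xmax 119.9
120 125 y [-23.7   7.   24.5] z [-20.7 -14.7  25.9] xmax 130.0
130 84 y [-11.8  -0.6   8. ] z [11.1 20.6 26. ] xmax 139.9
140 57 y [-10.6  -0.8   7.7] z [ 4.1
[... 415 characters left out ...]
 17.7] xmax 109.9
110 54 y [-10.9   5.2  24. ] z [-19.5  13.1  18. ] xmax 119.8
120 72 y [-10.1   6.7  24.1] z [-18.4   7.3  18.2] xmax 129.9
130 39 y [-11.    2.5   8.3] z [ 3.5 13.3 18. ] xmax 139.9
1 top 499
70 44 y [-11.6  -0.4   7.7] z [11.9 24.1 25.6] xmax 79.9
80 43 y [-12.   -1.3   7.8] z [ 8.2 23.2 26.8] xmax 89.9
90 69 y [-11.3  -1.6   7.8] z [12.6 21.2 26. ] xmax 100.0
100 47 y [-12.1  -0.3  21.1] z [-16.6  14.6  16.9] xmax 109.9
110 65 y [-21.4   1.3  23.6] z [-17.8  14.2  16.4] xmax 120.0
120 144 y [-23.5  -0.1  23.6] z [-22.4 -16.4  15.6] xmax 129.9
130 78 y [-11.9  -1.8   7.7] z [ 2.4 13.9 16.7] xmax 139.8
140 9 y [-10.4  -3.1   5.1] z [ 5.  10.4 14.4] xmax 141.5
(540, 990, 3)
```

View pics/ov.png

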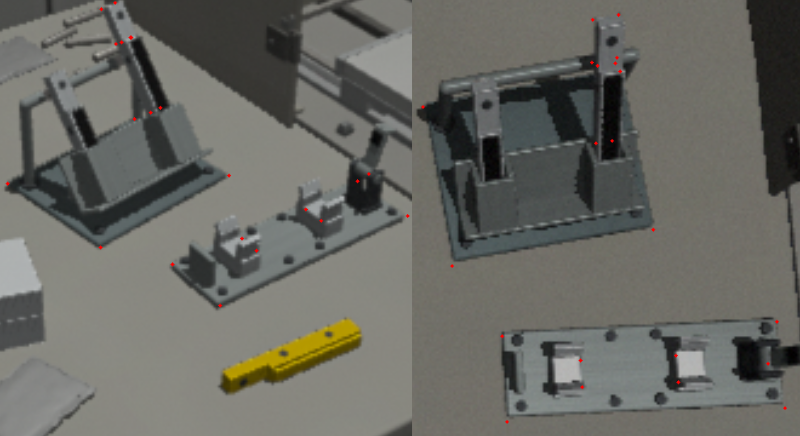

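The overlay shows predicted bar, rack and carrier points landing within about 1–2 px in both views. Tongue height reads 14 and bar end reads 180, as specified, so I can compute targets.

```bash
cat >> h.py <<'E'
Y=np.radians(9.3);R=rackR(Y);Rz=cv2.Rodrigues(np.array([0,0,Y]))[0];O=np.array([.634,.2005,0])
A=O+Rz@np.array([-.030,-.0505,.021])
Rc=cv2.Rodrigues(np.array([0,0,np.radians(-88)]))[0];Oc=np.array([.4473,.1265,0])
def bar(*a):return A+R@np.array(a)/1000
def car(*a):return Oc+Rc@np.array(a)/1000
E
python3 - <<'E'
from h import *
g=bar(108,0,10);t=g+[0,0,.009];p=np.array([.2888,-.5817,.2493])
print("grasp",g,"tcp",t,"norm",(t-p)/.2,"via",(np.array([.42,0,.33])-p)/.2,"lean dir",R[:,0], "bar end",bar(180,0,14),"seat grip",car(18,0,40))
E
```

```text
grasp [0.66560349 0.15450264 0.11520419] tcp [0.66560349 0.15450264 0.12420419] norm [ 1.88401744  3.68101321 -0.62547907] via [0.656  2.9085 0.4035] lean dir [0.56603719 0.09269214 0.81915204] bar end [0.70312463 0.16064696 0.17647744] seat grip [0.44792819 0.10851097 0.04      ]
```

>>> apply_moves --increments '[{"x": 0.05,"y": 0.2,"z": 0.2,"twist": 0.04,"fingers": 0.2},{"x": 0.15,"y": 0.45,"z": 0.4,"twist": 0.08,"fingers": 0.2},{"x": 0.25,"y": 0.7,"z": 0.4,"twist": 0.12,"fingers": 0.2},{"x": 0.35,"y": 0.95,"z": 0.4,"twist": 0.17,"fingers": 0.2},{"x": 0.5,"y": 1.0,"z": 0.4,"twist": 0.21,"fingers": 0.2},{"x": 0.5,"y": 1.0,"z": 0.4,"twist": 0.26,"fingers": 0.2},{"x": 0.5,"y": 1.0,"z": 0.4,"twist": 0.3,"fingers": 0.2},{"x": 0.5,"y": 1.0,"z": 0.4,"twist": 0.35,"fingers": 0.2}]'

```text
time: 0.9
position: [0.3892, -0.3815, 0.33]
eef_rot: [-0.0, 0.711, 0.704, -0.0]
wrist_force: [-0.7, -0.3, 0.4]
grip_width: 0.0512
finger_force: 0.0
```

>>> apply_moves --increments '[{"x": 0.0,"y": 0.25,"z": 0,"twist": 0.04,"fingers": 0.2},{"x": 0.0,"y": 0.5,"z": 0,"twist": 0.08,"fingers": 0.2},{"x": 0.0,"y": 0.75,"z": 0,"twist": 0.13,"fingers": 0.2},{"x": 0.0,"y": 1.0,"z": 0,"twist": 0.18,"fingers": 0.2},{"x": 0.05,"y": 1.0,"z": 0,"twist": 0.22,"fingers": 0.2},{"x": 0.05,"y": 1.0,"z": 0,"twist": 0.27,"fingers": 0.2},{"x": 0.05,"y": 1.0,"z": 0,"twist": 0.31,"fingers": 0.2},{"x": 0.05,"y": 1.0,"z": 0,"twist": 0.36,"fingers": 0.2}]'

```text
time: 1.7
position: [0.3988, -0.182, 0.33]
eef_rot: [-0.0, 0.227, 0.974, 0.0]
wrist_force: [-0.4, -0.2, -0.0]
grip_width: 0.0513
finger_force: 0.0
```

>>> apply_moves --increments '[{"x": 0.0,"y": 0.25,"z": 0,"twist": 0.04,"fingers": 0.2},{"x": 0.0,"y": 0.5,"z": 0,"twist": 0.08,"fingers": 0.2},{"x": 0.0,"y": 0.75,"z": 0,"twist": 0.13,"fingers": 0.2},{"x": 0.0,"y": 1.0,"z": 0,"twist": 0.18,"fingers": 0.2},{"x": 0.0,"y": 1.0,"z": 0,"twist": 0.195,"fingers": 0.2},{"x": 0.0,"y": 1.0,"z": 0,"twist": 0.195,"fingers": 0.2}]'

```text
time: 2.3
position: [0.3987, 0.0189, 0.3302]
eef_rot: [-0.0, -0.076, 0.997, -0.0]
wrist_force: [-0.3, -0.6, -0.2]
grip_width: 0.0512
finger_force: 0.0
```

>>> apply_moves --increments '[{"x": 0.2,"y": 0.15,"z": 0,"twist": 0.003,"fingers": 0.2},{"x": 0.4,"y": 0.3,"z": 0,"twist": 0.003,"fingers": 0.2},{"x": 0.6,"y": 0.45,"z": 0,"twist": 0.003,"fingers": 0.2},{"x": 0.8,"y": 0.6,"z": 0,"twist": 0.003,"fingers": 0.2},{"x": 1.0,"y": 0.68,"z": 0,"twist": 0.003,"fingers": 0.2},{"x": 1.0,"y": 0.68,"z": -0.2,"twist": 0.003,"fingers": 0.2},{"x": 1.0,"y": 0.68,"z": -0.3,"twist": 0.003,"fingers": 0.2}]'

```text
time: 3.0
position: [0.5995, 0.152, 0.2663]
eef_rot: [-0.003, -0.077, 0.997, -0.0]
wrist_force: [-0.5, -1.2, -1.0]
grip_width: 0.0513
finger_force: 0.0
```

```bash
python3 - <<'E'
from h import *
from workcell import *
s=sense();t=np.array([.6656,.1545,.1242]);print(s["position"],s["eef_rot"],(t-s["position"])/.2,s["qpos"])
E
```

```text
[0.59948874 0.15202364 0.26628617] [-2.51543820e-03 -7.68331528e-02  9.97040786e-01 -1.02044014e-04] [ 0.33055631  0.01238182 -0.71043083] [ 0.21284896  0.40363493 -0.71039891  1.5762017   0.26992347  1.26784086
  1.18456545]
```

>>> apply_moves --increments '[{"x": 0.2,"y": 0,"z": 0,"fingers": 0.2},{"x": 0.334,"y": 0,"z": -0.1,"fingers": 0.2},{"x": 0.334,"y": 0,"z": -0.25,"fingers": 0.2},{"x": 0.334,"y": 0,"z": -0.4,"fingers": 0.2},{"x": 0.334,"y": 0,"z": -0.55,"fingers": 0.2},{"x": 0.334,"y": 0,"z": -0.65,"fingers": 0.2},{"x": 0.334,"y": 0,"z": -0.725,"fingers": 0.2},{"x": 0.334,"y": 0,"z": -0.725,"fingers": 0.2}]'

```text
invalid input at $.increments[0]: expected keys x, y, z, twist, fingers
```

```bash
python3 - <<'E'
from h import *
from workcell import *
s=sense();print(s["position"],s["wrist_force"])
v=[]
for n,(u,w) in dict(scene=(283,120),top=(330,90)).items():
    c=read_camera(n);v.append(cv2.resize(c["img"][w:w+130,u:u+130,::-1],(400,400),interpolation=2))
cv2.imwrite("pics/g1.png",np.hstack(v))
E
```

```text
[0.59948874 0.15202364 0.26628617] [-0.52423289 -1.19624782 -0.98051974]
```

View pics/g1.png

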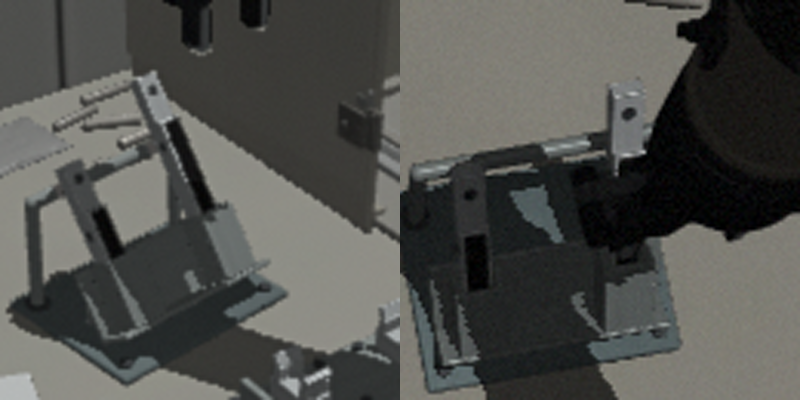

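The call was refused for a missing "twist" key, so the arm did not move: the fingers still hang above and in front of the bar, at crop (200–260,30). I'm resending it.

>>> apply_moves --increments '[{"x": 0.2,"y": 0,"z": 0,"twist": 0,"fingers": 0.2},{"x": 0.334,"y": 0,"z": -0.1,"twist": 0,"fingers": 0.2},{"x": 0.334,"y": 0,"z": -0.25,"twist": 0,"fingers": 0.2},{"x": 0.334,"y": 0,"z": -0.4,"twist": 0,"fingers": 0.2},{"x": 0.334,"y": 0,"z": -0.55,"twist": 0,"fingers": 0.2},{"x": 0.334,"y": 0,"z": -0.65,"twist": 0,"fingers": 0.2},{"x": 0.334,"y": 0,"z": -0.725,"twist": 0,"fingers": 0.2},{"x": 0.334,"y": 0,"z": -0.725,"twist": 0,"fingers": 0.2}]'

```text
time: 3.9
position: [0.6653, 0.1522, 0.1239]
eef_rot: [-0.001, -0.078, 0.997, -0.001]
wrist_force: [0.9, -0.2, 0.3]
grip_width: 0.0511
finger_force: 0.0
```

```bash
python3 - <<'E'
from h import *
from workcell import *
s=sense();print(s["position"],s["wrist_force"])
v=[]
for n,(u,w) in dict(scene=(283,120),top=(330,90)).items():
    c=read_camera(n);v.append(cv2.resize(c["img"][w:w+130,u:u+130,::-1],(400,400),interpolation=2))
cv2.imwrite("pics/g2.png",np.hstack(v))
E
```

```text
[0.66532396 0.15215653 0.12389147] [ 0.90139001 -0.17088257  0.34410625]
```

View pics/g2.png

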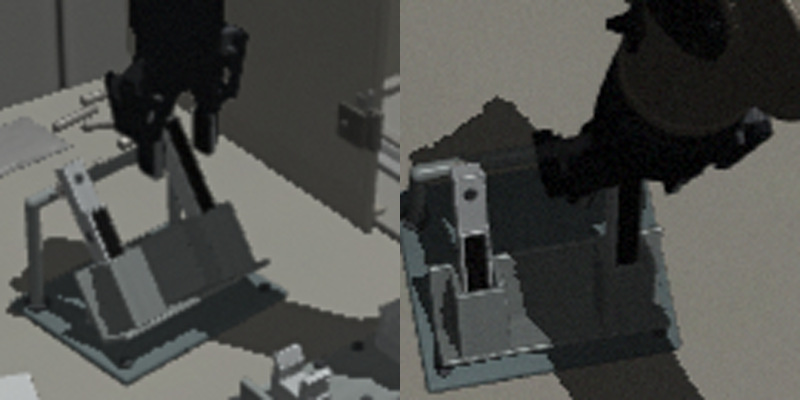

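The fingers straddle the long bar above the pocket mouth, at crop (150–215,150) in the scene view. I close and check the grip.

>>> apply_moves --increments '[{"x": 0,"y": 0.01,"z": 0,"twist": 0,"fingers": -0.4},{"x": 0,"y": 0.01,"z": 0,"twist": 0,"fingers": -1},{"x": 0,"y": 0.01,"z": 0,"twist": 0,"fingers": -1},{"x": 0,"y": 0.01,"z": 0,"twist": 0,"fingers": -1},{"x": 0,"y": 0.01,"z": 0,"twist": 0,"fingers": -1},{"x": 0,"y": 0.01,"z": 0,"twist": 0,"fingers": -1}]'

```text
time: 4.6
position: [0.6668, 0.1556, 0.1271]
eef_rot: [0.001, -0.079, 0.997, -0.0]
wrist_force: [-1.1, -1.9, 5.3]
grip_width: 0.0189
finger_force: 59.9
```

>>> apply_moves --increments '[{"x": 0.02,"y": 0.003,"z": 0.029,"twist": 0,"fingers": -1},{"x": 0.05,"y": 0.008,"z": 0.072,"twist": 0,"fingers": -1},{"x": 0.08,"y": 0.013,"z": 0.116,"twist": 0,"fingers": -1},{"x": 0.11,"y": 0.018,"z": 0.159,"twist": 0,"fingers": -1},{"x": 0.14,"y": 0.023,"z": 0.203,"twist": 0,"fingers": -1},{"x": 0.17,"y": 0.028,"z": 0.246,"twist": 0,"fingers": -1},{"x": 0.2,"y": 0.033,"z": 0.289,"twist": 0,"fingers": -1},{"x": 0.22,"y": 0.036,"z": 0.318,"twist": 0,"fingers": -1}]'

```text
time: 5.4
position: [0.7104, 0.1636, 0.19]
eef_rot: [0.0, -0.079, 0.997, 0.001]
wrist_force: [-2.3, -0.3, -3.1]
grip_width: 0.0189
finger_force: 58.8
```

>>> apply_moves --increments '[{"x": 0,"y": 0,"z": 0.15,"twist": 0,"fingers": -1},{"x": 0,"y": 0,"z": 0.35,"twist": 0,"fingers": -1},{"x": 0,"y": 0,"z": 0.5,"twist": 0,"fingers": -1},{"x": 0,"y": 0,"z": 0.5,"twist": 0,"fingers": -1}]'

```text
time: 5.8
position: [0.713, 0.1649, 0.296]
eef_rot: [0.006, -0.079, 0.997, 0.002]
wrist_force: [1.2, -0.2, -1.5]
grip_width: 0.019
finger_force: 59.2
```

```bash
python3 - <<'E'
from h import *
from workcell import *
s=sense();print(s["position"],s["wrist_force"],s["grip_width"],s["qpos"])
v=[]
for n,(u,w) in dict(scene=(250,20),top=(310,40)).items():
    c=read_camera(n);v.append(cv2.resize(c["img"][w:w+200,u:u+200,::-1],(400,400),interpolation=2))
cv2.imwrite("pics/g3.png",np.hstack(v))
E
```

```text
[0.71297382 0.16490885 0.29595659] [ 1.2031495  -0.18565988 -1.50942542] 0.018993665644566286 [ 0.1136038   0.58570305 -0.66642602  1.24021843  0.35429738  1.41689615
  1.20966863]
```

View pics/g3.png

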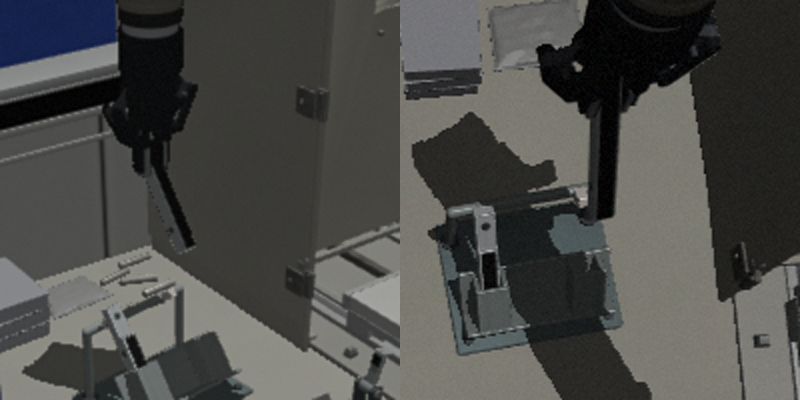

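The bar is held at its original lean in front of the gripper, and the short bar is still standing. I'll now carry the bar to the free table patch left of the carrier (x≈0.4, y≈0.3). There I press the tail on the table so the bar pivots in the pads to nearly level.

>>> apply_moves --increments '[{"x": -0.15,"y": 0.0,"z": 0,"twist": 0,"fingers": -1},{"x": -0.32,"y": 0.08,"z": 0,"twist": 0,"fingers": -1},{"x": -0.5,"y": 0.18,"z": 0,"twist": 0,"fingers": -1},{"x": -0.68,"y": 0.28,"z": 0,"twist": 0,"fingers": -1},{"x": -0.86,"y": 0.38,"z": 0,"twist": 0,"fingers": -1},{"x": -1.0,"y": 0.5,"z": 0,"twist": 0,"fingers": -1},{"x": -1.0,"y": 0.6,"z": 0,"twist": 0,"fingers": -1}]'

```text
time: 6.6
position: [0.5047, 0.2846, 0.2876]
eef_rot: [-0.002, -0.081, 0.997, -0.001]
wrist_force: [-0.2, 0.6, -1.9]
grip_width: 0.019
finger_force: 59.1
```

>>> apply_moves --increments '[{"x": -0.2,"y": 0.05,"z": -0.1,"twist": 0,"fingers": -1},{"x": -0.4,"y": 0.1,"z": -0.3,"twist": 0,"fingers": -1},{"x": -0.57,"y": 0.1,"z": -0.5,"twist": 0,"fingers": -1},{"x": -0.57,"y": 0.1,"z": -0.65,"twist": 0,"fingers": -1},{"x": -0.57,"y": 0.1,"z": -0.7,"twist": 0,"fingers": -1},{"x": -0.57,"y": 0.1,"z": -0.7,"twist": 0,"fingers": -1},{"x": -0.57,"y": 0.1,"z": -0.7,"twist": 0,"fingers": -1}]'

```text
time: 7.3
position: [0.3977, 0.3036, 0.1499]
eef_rot: [0.001, -0.078, 0.997, 0.001]
wrist_force: [-0.0, 0.6, -2.8]
grip_width: 0.0193
finger_force: 59.3
```

```bash
python3 - <<'E'
from h import *
from workcell import *
s=sense();print(s["position"],s["wrist_force"],s["grip_width"],s["eef_rot"])
v=[]
for n,(u,w) in dict(scene=(250,130),top=(230,190)).items():
    c=read_camera(n);v.append(cv2.resize(c["img"][w:w+200,u:u+200,::-1],(400,400),interpolation=2))
cv2.imwrite("pics/g4.png",np.hstack(v))
E
```

```text
[0.39765782 0.30364085 0.14994367] [-0.02501381  0.62455538 -2.75719295] 0.019265968329782474 [ 8.36281578e-04 -7.80354752e-02  9.96949765e-01  9.65250726e-04]
```

View pics/g4.png

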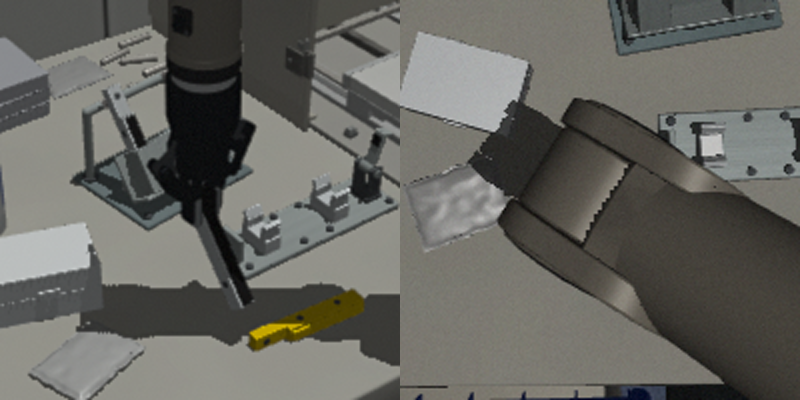

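The bar hangs above the table with its tail at scene crop (242,300), close to the yellow bar at (255,340). I shift 40 mm ahead before pressing down.

>>> apply_moves --increments '[{"x": 0.1,"y": -0.03,"z": 0,"twist": 0,"fingers": -1},{"x": 0.2,"y": -0.05,"z": 0,"twist": 0,"fingers": -1},{"x": 0.2,"y": -0.05,"z": -0.1,"twist": 0,"fingers": -1},{"x": 0.2,"y": -0.05,"z": -0.17,"twist": 0,"fingers": -1},{"x": 0.2,"y": -0.05,"z": -0.2,"twist": 0,"fingers": -1},{"x": 0.2,"y": -0.05,"z": -0.22,"twist": 0,"fingers": -1},{"x": 0.2,"y": -0.05,"z": -0.22,"twist": 0,"fingers": -1}]'

```text
time: 8.1
position: [0.4358, 0.2929, 0.1054]
eef_rot: [-0.0, -0.079, 0.997, -0.0]
wrist_force: [-0.5, -2.1, 0.4]
grip_width: 0.0192
finger_force: 59.9
```

>>> apply_moves --increments '[{"x": 0.02,"y": 0.003,"z": -0.015,"twist": 0,"fingers": -1},{"x": 0.04,"y": 0.006,"z": -0.035,"twist": 0,"fingers": -1},{"x": 0.06,"y": 0.009,"z": -0.05,"twist": 0,"fingers": -1},{"x": 0.077,"y": 0.012,"z": -0.065,"twist": 0,"fingers": -1},{"x": 0.077,"y": 0.012,"z": -0.065,"twist": 0,"fingers": -1}]'

```text
time: 8.6
position: [0.4535, 0.2953, 0.0934]
eef_rot: [0.002, -0.079, 0.997, -0.0]
wrist_force: [1.4, -2.6, 6.9]
grip_width: 0.0191
finger_force: 58.7
```

>>> apply_moves --increments '[{"x": 0.035,"y": 0.006,"z": -0.035,"twist": 0,"fingers": -1},{"x": 0.066,"y": 0.011,"z": -0.067,"twist": 0,"fingers": -1},{"x": 0.095,"y": 0.015,"z": -0.105,"twist": 0,"fingers": -1},{"x": 0.12,"y": 0.02,"z": -0.143,"twist": 0,"fingers": -1},{"x": 0.142,"y": 0.023,"z": -0.185,"twist": 0,"fingers": -1},{"x": 0.16,"y": 0.026,"z": -0.23,"twist": 0,"fingers": -1},{"x": 0.16,"y": 0.026,"z": -0.23,"twist": 0,"fingers": -1}]'

```text
time: 9.3
position: [0.4872, 0.3011, 0.0471]
eef_rot: [0.003, -0.078, 0.997, 0.001]
wrist_force: [3.9, -1.1, 4.2]
grip_width: 0.019
finger_force: 58.4
```

```bash
python3 - <<'E'
from h import *
from workcell import *
s=sense();print(s["position"],s["wrist_force"],s["grip_width"],s["eef_rot"])
c=read_camera("scene");cv2.imwrite("pics/g5.png",cv2.resize(c["img"][200:340,230:430,::-1],(800,560),interpolation=2))
np.savez("c5.npz",**c)
E
```

```text
[0.48716595 0.30109959 0.0471295 ] [ 3.9149744  -1.11483574  4.19484697] 0.019047309211978693 [ 2.99021880e-03 -7.81948281e-02  9.96933213e-01  8.92406823e-04]
```

View pics/g5.png

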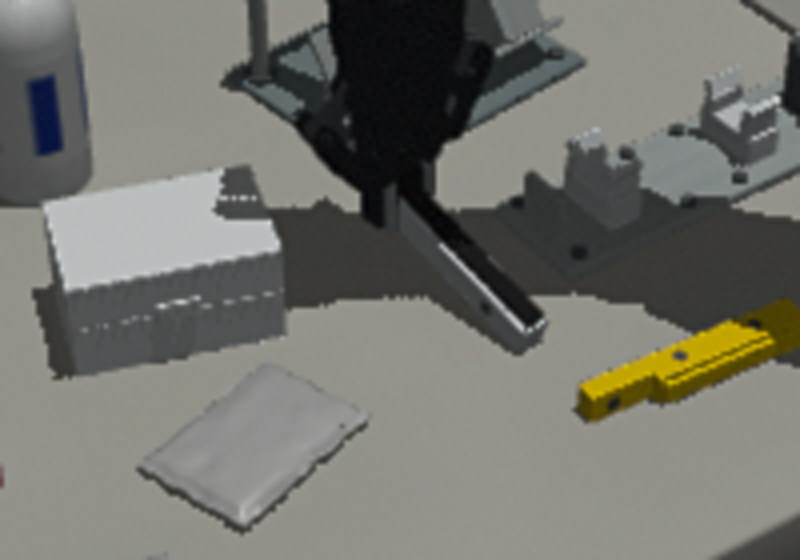

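The bar has pivoted down to about 15°, with its tail on the table at crop (520,350). Everything around it is untouched. I turn it a bit more, lift, then measure.

>>> apply_moves --increments '[{"x": 0.01,"y": 0.002,"z": -0.03,"twist": 0,"fingers": -1},{"x": 0.02,"y": 0.003,"z": -0.055,"twist": 0,"fingers": -1},{"x": 0.022,"y": 0.003,"z": -0.065,"twist": 0,"fingers": -1},{"x": 0.022,"y": 0.003,"z": -0.065,"twist": 0,"fingers": -1}]'

```text
time: 9.75
position: [0.4888, 0.3021, 0.0335]
eef_rot: [0.001, -0.078, 0.997, 0.001]
wrist_force: [4.5, 1.5, 2.8]
grip_width: 0.0188
finger_force: 58.4
```

```bash
python3 - <<'E'
from h import *
from workcell import *
s=sense();print(s["position"],s["wrist_force"])
c=read_camera("scene");p=cloud(c);im=c["img"].astype(int)
print("tail table pt",plane(c,[[360,288]],0))
# bar points in a frame: along d, across, z from TCP
d=np.array([np.cos(Y),np.sin(Y)]);n=np.array([-d[1],d[0]]);q=p.reshape(-1,3);r=(q[:,:2]-s["position"][:2])
a=r@d*1000;b=r@n*1000;z=q[:,2]*1000
m=(a>-125)&(a<-15)&(abs(b)<14)&(z>6)
for x in range(-125,-15,8):
    k=m&(a>=x)&(a<x+8)
    if k.sum()>3:print(x,k.sum(),np.percentile(b[k],[5,95]).round(1),np.percentile(z[k],[5,50,90,97]).round(1))
E
```

```text
[0.48877221 0.30205344 0.03347714] [4.51313221 1.45853561 2.78593671]
tail table pt [[ 3.76323777e-01  2.90090637e-01 -1.11022302e-16]]
-125 27 [-6.8 12.7] [ 7.8 18.9 25.5 27.4]
-117 48 [-6.4 11.5] [ 7.4 20.5 26.6 27.2]
-109 44 [-4.2 11.7] [ 7.5 23.8 27.6 28.7]
-101 35 [-3.  11.6] [ 9.  25.  29.6 30.5]
-93 42 [-3.8 12. ] [ 9.4 27.3 31.5 32.4]
-85 40 [-5.5 11.1] [10.1 28.  32.4 33.1]
-77 36 [-5.8 12.4] [12.  29.3 34.3 38.8]
-69 173 [-13.6  10.5] [ 23.2 372.8 408.3 416.8]
-61 381 [-10.6  10.4] [ 30.7 368.6 414.7 422. ]
-53 329 [-8.1 12.7] [ 33.1 379.2 417.9 428.1]
-45 322 [-10.7  12.7] [ 34.2 227.5 420.4 428.7]
-37 541 [-11.8  13.3] [ 38.5 240.4 299.5 422.1]
-29 95 [-12.7  12.4] [ 27.1 124.9 426.  429.5]
-21 132 [-12.7  12.5] [ 29.9 102.8 417.1 424.8]
```

>>> apply_moves --increments '[{"x": 0,"y": 0,"z": 0.15,"twist": 0,"fingers": -1},{"x": 0,"y": 0,"z": 0.35,"twist": -0.03,"fingers": -1},{"x": -0.02,"y": -0.1,"z": 0.55,"twist": -0.075,"fingers": -1},{"x": -0.05,"y": -0.25,"z": 0.63,"twist": -0.12,"fingers": -1},{"x": -0.1,"y": -0.4,"z": 0.63,"twist": -0.165,"fingers": -1},{"x": -0.15,"y": -0.55,"z": 0.63,"twist": -0.21,"fingers": -1},{"x": -0.2,"y": -0.75,"z": 0.63,"twist": -0.255,"fingers": -1},{"x": -0.204,"y": -0.9,"z": 0.63,"twist": -0.3,"fingers": -1}]'

```text
time: 10.6
position: [0.4425, 0.1188, 0.157]
eef_rot: [-0.002, 0.385, 0.923, -0.002]
wrist_force: [-0.2, 0.3, -2.6]
grip_width: 0.0192
finger_force: 59.4
```

>>> apply_moves --increments '[{"x": 0,"y": -0.05,"z": 0,"twist": -0.045,"fingers": -1},{"x": 0,"y": -0.078,"z": 0,"twist": -0.09,"fingers": -1},{"x": 0,"y": -0.078,"z": 0,"twist": -0.135,"fingers": -1},{"x": 0,"y": -0.078,"z": 0,"twist": -0.18,"fingers": -1},{"x": 0,"y": -0.078,"z": 0,"twist": -0.225,"fingers": -1},{"x": 0,"y": -0.078,"z": -0.1,"twist": -0.24,"fingers": -1},{"x": 0,"y": -0.078,"z": -0.2,"twist": -0.24,"fingers": -1},{"x": 0,"y": -0.078,"z": -0.2,"twist": -0.24,"fingers": -1}]'

```text
time: 11.4
position: [0.4421, 0.105, 0.1155]
eef_rot: [-0.003, 0.695, 0.719, -0.004]
wrist_force: [-0.9, 0.3, -3.3]
grip_width: 0.019
finger_force: 59.2
```

```bash
cat > m.py <<'E'
from h import *
from workcell import *
s=sense();P=s["position"];w=s["eef_rot"];print(P,s["wrist_force"],"yaw",2*np.degrees(np.arctan2(w[2],w[1])))
print("tcp in carrier mm",((P-Oc)@Rc*1000).round(1))
for n in("scene","top"):
    c=read_camera(n);q=(cloud(c).reshape(-1,3)-Oc)@Rc*1000;im=c["img"].reshape(-1,3);np.savez(n+"m.npz",**c)
    m=(abs(q[:,1])<16)&(q[:,2]>P[2]*1000-60)&(q[:,2]<P[2]*1000+60)
    for x in list(range(-108,-72,4))+list(range(-72,-4,8))+list(range(40,104,4)):
        k=m&(q[:,0]>=x)&(q[:,0]<x+(4 if abs(x)>72 or x>30 else 8))
        if k.sum()>3:print(n,x,k.sum(),"y",np.percentile(q[k,1],[5,50,95]).round(1),"z",np.percentile(q[k,2],[5,50,90,97]).round(1))
c=np.load("scenem.npz");cv2.imwrite("pics/m1.png",cv2.resize(c["img"][150:280,320:480,::-1],(800,650)[:1]+(600,),interpolation=2))
E
python3 m.py
```

```text
[0.44211472 0.10501514 0.11546717] [-0.87190204  0.30884646 -3.2803761 ] yaw 91.90665510467369
tcp in carrier mm [ 21.3  -5.9 115.5]
scene -100 14 y [-12.5  -6.6   1.1] z [ 93.   99.3 102.5 103.8]
scene -96 31 y [-14.2  -7.5  -0. ] z [ 84.2  93.1 105.3 106.8]
scene -92 17 y [-15.7 -13.9  -3.9] z [ 87.  104.7 107.2 107.8]
scene -88 14 y [-14.8 -13.   -2.1] z [ 86.6 104.6 107.3 107.5]
scene -84 15 y [-15.7 -12.8   0.3] z [ 85.1 104.7 108.9 109.9]
scene -80 14 y [-15.7 -11.3  -1.6] z [ 97.3 106.9 109.6 109.9]
scene -76 10 y [-13.8  -8.7   0. ] z [105.4 109.3 110.6 111.2]
scene -72 25 y [-15.4 -12.5  -0.7] z [ 93.3 109.3 112.  112.9]
scene -64 25 y [-15.3 -11.4  -1.5] z [ 94.9 111.2 113.  114.5]
scene -56 28 y [-15.8 -13.2  -1.1] z [ 94.  110.9 115.  115.5]
scene -48 23 y [-15.9 -11.2  -1.1] z [ 93.4 113.1 115.6 115.7]
scene -40 25 y [-15.5 -11.   -1.8] z [ 97.3 114.9 118.2 119.5]
scene -32 25 y [-15.4 -12.8  -3.4] z [ 97.8 116.1 119.1 119.9]
scene -24 27 y [-15.9 -11.7  -1.4] z [101.  117.9 120.4 121.6]
scene -16 26 y [-15.9 -11.7  -1.8] z [103.9 120.  122.9 123.4]
scene -8 28 y [-15.7 
[... 312 characters left out ...]
6] z [102.9 108.  110.3 111.3]
top -80 22 y [-14.6  -5.3   4.5] z [102.8 108.  111.  111.2]
top -76 24 y [-14.6  -4.6   4.2] z [104.6 109.3 111.4 112.8]
top -72 47 y [-15.1  -6.1   3.8] z [102.1 110.3 113.1 113.9]
top -64 46 y [-14.   -5.5   3.4] z [107.7 111.8 113.4 114.2]
top -56 44 y [-14.3  -4.9   4.4] z [108.9 113.2 115.4 117.5]
top -48 47 y [-14.7  -5.3   4.4] z [109.5 114.5 117.3 117.9]
top -40 49 y [-14.4  -5.8   3.7] z [111.1 116.9 119.  120.2]
top -32 45 y [-14.7  -6.2   3.3] z [103.7 117.9 120.7 121.5]
top -24 47 y [-14.1  -4.9   4.7] z [114.8 119.3 121.8 123.2]
top -16 51 y [-14.6  -5.5   4.1] z [116.2 120.6 123.3 125.4]
top -8 46 y [-14.5  -5.9   3.8] z [115.4 123.3 125.4 126.3]
```

View pics/m1.png

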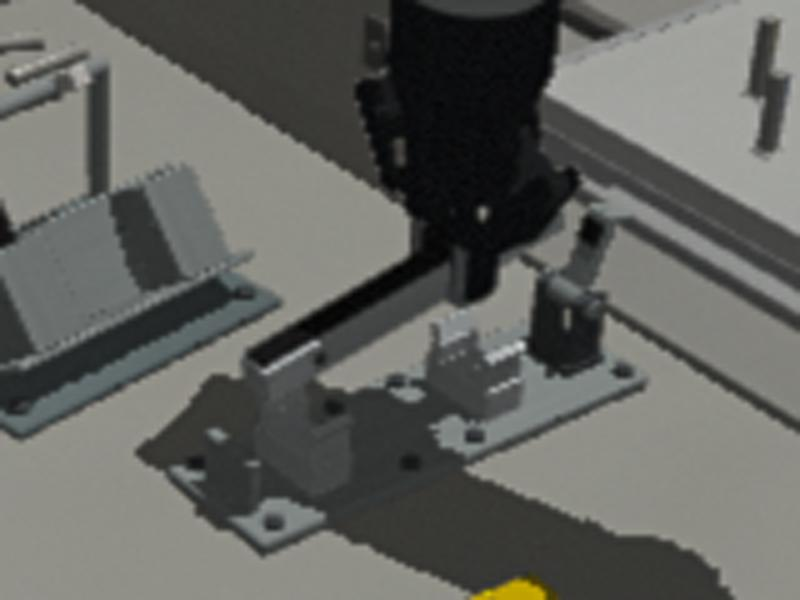

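The bar hangs over the carrier at about 11°, tongue towards the keeper and tail at crop (250,360). It lies about 5 mm off in carrier y. I correct that and begin lowering.

>>> apply_moves --increments '[{"x": 0.028,"y": -0.023,"z": 0,"twist": 0,"fingers": -1},{"x": 0.028,"y": -0.023,"z": 0,"twist": 0,"fingers": -1},{"x": 0.028,"y": -0.023,"z": -0.06,"twist": 0,"fingers": -1},{"x": 0.028,"y": -0.023,"z": -0.12,"twist": 0,"fingers": -1},{"x": 0.028,"y": -0.023,"z": -0.12,"twist": 0,"fingers": -1}]'

```text
time: 12.0
position: [0.4505, 0.1004, 0.0929]
eef_rot: [-0.001, 0.696, 0.718, -0.002]
wrist_force: [-0.6, 0.2, -3.3]
grip_width: 0.019
finger_force: 59.3
```

```bash
python3 m.py | grep -v -E "(scene|top) -?(8|16|24|40|48|56|64) "
```

```text
[0.45054017 0.10043604 0.09287189] [-0.58856281  0.22983537 -3.26875962] yaw 91.84534175338594
tcp in carrier mm [26.2  2.3 92.9]
scene -108 4 y [-12.   -6.7  11.2] z [34.5 37.6 42.1 42.7]
scene -104 38 y [-14.9  -0.7  13.3] z [34.5 40.8 45.8 46.3]
scene -100 16 y [-14.9  -0.5  13.4] z [37.5 43.6 45.9 46.2]
scene -96 10 y [-11.5  -4.6   6.6] z [40.7 75.4 84.1 84.3]
scene -92 40 y [-8.9  0.5  9.6] z [63.7 74.  82.9 83.6]
scene -88 19 y [-9.8 -5.3  7.1] z [60.1 77.8 83.3 83.7]
scene -84 22 y [-10.   -6.5   5.2] z [63.  80.4 85.5 86. ]
scene -80 21 y [-10.7  -7.1   5.5] z [64.8 80.5 84.9 87. ]
scene -76 17 y [-9.6 -3.7  7.5] z [67.8 81.5 86.3 86.6]
scene -72 58 y [-15.4  -7.3   7.4] z [33.1 76.4 87.2 88.6]
scene -32 38 y [-10.5  -6.3   4.6] z [72.4 89.  95.3 96.3]
scene 44 11 y [-15.8 -10.   14. ] z [35.9 45.6 90.3 90.5]
scene 52 7 y [-15.   -8.6  15. ] z [33.3 36.2 62.4 82.4]
scene 60 9 y [-15.6 -11.8  15.5] z [36.9 44.6 91.4 92.7]
scene 72 6 y [-10.8  -9.2  -7.3] z [ 90.   94.4 100.3 100.8]
scene 80 9 y [-11.1  -8.4  -6.3] z [ 95.1  99.2 103.3 105.5]
scene 96 9 y [-15.1  11.5  13.6] z [41.6 53.7 62.5 63.1]
scene 100 29 y [-14.6  -9.1  14.3] z [36.6 50.  55.3 57.6]
top -104 13 y [-11.    3.4  14.4] z [35.9 40.  43.2 44.8]
top -100 29 y [-12.8   0.7  13.3] z [40.8 44.  46.1 47. ]
top -96 11 y [-8.6  4.9 14.2] z [42.3 43.1 44.1 44.8]
top -92 20 y [-7.1  1.6 10.6] z [76.8 79.7 83.1 84.2]
top -88 22 y [-7.2  2.3 12.2] z [77.6 83.7 85.2 85.4]
top -84 22 y [-7.3  2.  12. ] z [74.4 83.6 85.9 86.6]
top -80 23 y [-7.4  1.7 11.8] z [72.7 84.2 85.7 86.9]
top -76 22 y [-6.2  2.4 11.5] z [81.  85.6 87.7 89.3]
top -72 53 y [-14.1  -0.6  11.4] z [41.2 84.8 88.  89.6]
top -32 42 y [-6.9  1.7 10.8] z [89.1 92.8 96.4 96.9]
```

The bar is now centred within 1–2 mm, with the tail clear of the stop (face at −94) and the tongue short of the hinge block. I continue lowering.

>>> apply_moves --increments '[{"x": -0.006,"y": 0,"z": -0.06,"twist": 0,"fingers": -1},{"x": -0.006,"y": 0,"z": -0.12,"twist": 0,"fingers": -1},{"x": -0.006,"y": 0,"z": -0.15,"twist": 0,"fingers": -1},{"x": -0.006,"y": 0,"z": -0.17,"twist": 0,"fingers": -1},{"x": -0.006,"y": 0,"z": -0.17,"twist": 0,"fingers": -1}]'

```text
time: 12.6
position: [0.4508, 0.101, 0.0605]
eef_rot: [-0.0, 0.696, 0.718, -0.001]
wrist_force: [-0.7, 0.2, -1.3]
grip_width: 0.019
finger_force: 59.7
```

>>> apply_moves --increments '[{"x": 0,"y": 0,"z": -0.02,"twist": 0,"fingers": -1},{"x": 0,"y": 0,"z": -0.035,"twist": 0,"fingers": -1},{"x": 0,"y": 0,"z": -0.05,"twist": 0,"fingers": -1},{"x": 0,"y": 0,"z": -0.05,"twist": 0,"fingers": -1}]'

```text
time: 13.0
position: [0.4521, 0.1003, 0.0515]
eef_rot: [0.001, 0.696, 0.718, 0.0]
wrist_force: [-1.2, -3.1, 4.4]
grip_width: 0.0189
finger_force: 60.5
```

```bash
python3 m.py | grep -v -E "(scene|top) -?(8|16|40|48|56|64) "
```

```text
[0.4521222  0.10028777 0.05146184] [-1.19798885 -3.05727674  4.36114383] yaw 91.78439780287073
tcp in carrier mm [26.4  3.9 51.5]
scene -108 34 y [-13.9  -0.4  14.8] z [ 0.5  9.  14.1 23.7]
scene -104 104 y [-14.4  -1.3  14.6] z [11.5 29.8 44.2 46.2]
scene -100 26 y [-15.   -2.1  12.8] z [10.7 34.7 45.4 46.5]
scene -96 20 y [-12.5  -1.   10.6] z [23.2 45.9 50.3 51.3]
scene -92 29 y [-15.7  -3.4  12.4] z [10.2 45.4 53.4 55.2]
scene -88 24 y [-11.1  -5.3   4.4] z [11.2 45.7 52.9 54.2]
scene -84 27 y [-13.1  -5.    7.7] z [ 9.9 40.4 53.7 54.5]
scene -80 22 y [-8.8 -3.7  6.5] z [10.1 37.4 54.2 55. ]
scene -76 35 y [-13.6  -4.6   7.4] z [ 9.1 35.3 53.6 54.7]
scene -72 91 y [-15.   -5.3   8. ] z [ 9.1 30.9 54.1 55.9]
scene -32 51 y [-12.6  -4.8   7.2] z [ 9.  48.5 60.5 61.7]
scene -24 58 y [-13.9  -5.    8.2] z [ 9.  39.4 60.6 62. ]
scene 44 4 y [-15.9 -15.2  -8.9] z [32.4 42.9 48.1 48.6]
scene 52 5 y [-14.8 -14.3  -6.6] z [36.5 46.1 49.  50.1]
scene 60 7 y [-15.9 -14.9  -7.4] z [30.7 39.8 48.8 49.7]
scene 68 6 y [-13.3  -7.8  -4.2] z [17.9 47.4 52.4 54.7]
scene 72 4 y [-11.9  -7.2  -5.3] 
[... 416 characters left out ...]
.1 55.2 57.1]
top -108 28 y [-13.5   1.9  15.1] z [ 7.8  9.8 11.7 12.2]
top -104 49 y [-12.6  -0.6  14.4] z [ 9.4 15.7 44.1 45.1]
top -100 30 y [-14.8   0.8  14.4] z [20.7 43.7 45.7 46.2]
top -96 14 y [-12.8   1.7  14. ] z [29.3 42.4 46.9 48.4]
top -92 43 y [-12.9   0.3  12.7] z [ 8.7 45.3 52.3 52.8]
top -88 29 y [-14.5  -2.2  11.5] z [ 8.4 49.5 53.3 53.9]
top -84 29 y [-14.5  -2.4  11.3] z [ 9.2 49.7 53.2 53.5]
top -80 28 y [-14.9  -2.7  11.2] z [ 7.9 49.1 54.  54.7]
top -76 27 y [-15.2  -2.9  11.1] z [ 8.7 50.1 54.1 55.8]
top -72 68 y [-14.3  -3.2  13.4] z [ 8.3 49.8 54.4 55.9]
top -32 61 y [-14.   -3.1  11.4] z [ 8.5 53.9 58.7 60.7]
top -24 56 y [-12.8   0.2  12.8] z [ 8.5 54.6 59.5 60.3]
```

>>> apply_moves --increments '[{"x": -0.008,"y": 0,"z": 0,"twist": 0,"fingers": -1},{"x": -0.015,"y": 0,"z": 0,"twist": 0,"fingers": -1},{"x": -0.015,"y": 0,"z": 0,"twist": 0,"fingers": -1}]'

```text
time: 13.4
position: [0.4501, 0.1017, 0.0516]
eef_rot: [0.001, 0.696, 0.718, 0.002]
wrist_force: [4.1, -1.0, 0.5]
grip_width: 0.019
finger_force: 59.9
```

```bash
cat > b.py <<'E'
from h import *
from workcell import *
s=sense();P=s["position"];print(s["time"],"car",((P-Oc)@Rc*1000).round(1),s["wrist_force"],s["finger_force"])
c=read_camera("top");q=(cloud(c).reshape(-1,3)-Oc)@Rc*1000
for x0,x1,zl in((-93,-85,46),(-85,-70,46),(-65,-45,51),(-65,-45,47),(-40,-20,46),(-20,0,46),(40,64,47),(66,80,35),(80,95,35)):
    k=(q[:,0]>x0)&(q[:,0]<x1)&(abs(q[:,1])<25)&(q[:,2]>zl)&(q[:,2]<75)
    if k.sum()>4:print(x0,x1,zl,k.sum(),"y",np.percentile(q[k,1],[3,50,97]).round(1),"z",np.percentile(q[k,2],[5,50,95]).round(1))
E
python3 b.py
```

```text
13.4 car [24.9  2.  51.6] [ 4.11415344 -0.99195783  0.49526017] 59.85755681991577
-93 -85 46 37 y [-8.1  2.  10.6] z [47.1 50.7 55.2]
-85 -70 46 65 y [-6.6  1.4 10.2] z [47.4 52.6 54.8]
-65 -45 51 108 y [-16.2   2.2  23.1] z [51.4 54.1 57.3]
-65 -45 47 169 y [-17.8   0.6  23.1] z [47.8 52.2 56.5]
-40 -20 46 96 y [-7.3  1.3 11.2] z [53.3 56.9 59.7]
-20 0 46 103 y [-8.3  0.2 10.3] z [53.8 58.4 61.8]
```

>>> apply_moves --increments '[{"x": 0.003,"y": 0,"z": -0.015,"twist": 0,"fingers": -1},{"x": 0.005,"y": 0,"z": -0.03,"twist": 0,"fingers": -1},{"x": 0.005,"y": 0,"z": -0.045,"twist": 0,"fingers": -1},{"x": 0.005,"y": 0,"z": -0.055,"twist": 0,"fingers": -1},{"x": 0.005,"y": 0,"z": -0.055,"twist": 0,"fingers": -1}]'

```text
time: 13.95
position: [0.4504, 0.1003, 0.0424]
eef_rot: [0.001, 0.696, 0.718, -0.0]
wrist_force: [-2.7, -6.3, 27.7]
grip_width: 0.0189
finger_force: 64.0
```

```bash
python3 b.py; python3 - <<'E'
from h import *
from workcell import *
c=read_camera("scene");q=(cloud(c).reshape(-1,3)-Oc)@Rc*1000
for x0 in range(-92,92,8):
    k=(q[:,0]>x0)&(q[:,0]<x0+8)&(abs(q[:,1])<9)&(q[:,2]>38)&(q[:,2]<75)
    if k.sum()>4:print(x0,k.sum(),np.percentile(q[k,2],[50,95]).round(1))
cv2.imwrite("pics/s1.png",cv2.resize(c["img"][170:290,330:480,::-1],(750,600),interpolation=2))
E
```

```text
13.95 car [26.3  2.2 42.4] [-2.71696637 -6.3239398  27.71067541] 63.97063851356506
-93 -85 46 39 y [-8.1  1.8 10.4] z [47.3 50.8 55. ]
-85 -70 46 66 y [-6.7  1.3 10.2] z [48.2 53.5 56.5]
-65 -45 51 98 y [-15.8   1.8  22.8] z [51.5 53.6 56. ]
-65 -45 47 171 y [-17.8   0.6  23.1] z [47.6 52.  55.9]
-40 -20 46 94 y [-7.2  1.4 11.4] z [48.5 53.  56.5]
-20 0 46 93 y [-7.9  1.7 10.8] z [49.4 53.3 56.6]
-92 32 [51.6 56. ]
-84 22 [53.3 58. ]
-76 30 [53.6 57.6]
-68 15 [50.6 56.3]
-60 20 [53.2 56.5]
-52 17 [53.8 56.4]
-44 20 [53.6 56.5]
-36 23 [53.  56.3]
-28 22 [53.3 56.9]
-20 26 [51.9 56.1]
-12 23 [53.5 57. ]
-4 23 [52.4 56.6]
4 16 [52.4 55.8]
12 24 [53.9 58.5]
20 7 [55.2 63.3]
76 5 [41.5 46.6]
```

View pics/s1.png

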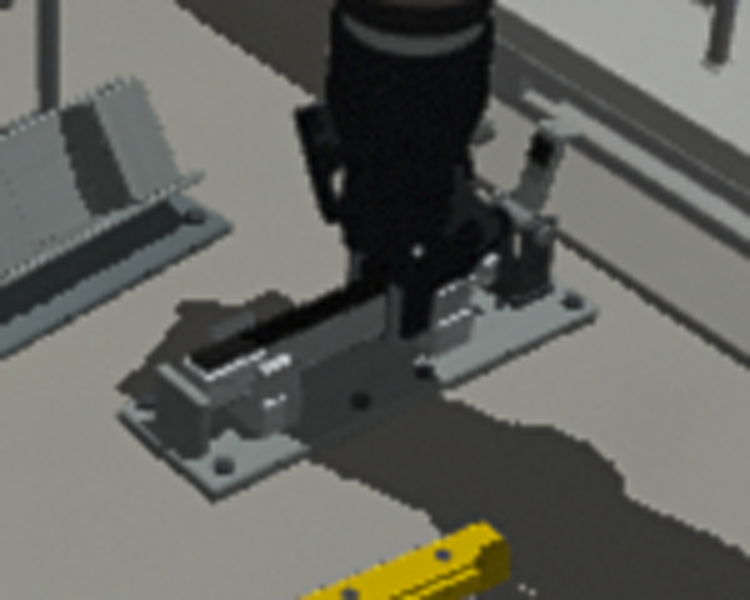

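The bar lies level in both saddles: rubber top at z≈54 along its length, tongue top about 44, and 28 N of seating force. I release and lift.

>>> apply_moves --increments '[{"x": 0,"y": 0,"z": 0.005,"twist": 0,"fingers": -1},{"x": 0,"y": 0,"z": 0.007,"twist": 0,"fingers": 0},{"x": 0,"y": 0,"z": 0.007,"twist": 0,"fingers": 0},{"x": 0,"y": 0,"z": 0.007,"twist": 0,"fingers": 0},{"x": 0,"y": 0,"z": 0.007,"twist": 0,"fingers": 0}]'

```text
time: 14.55
position: [0.4482, 0.1012, 0.0407]
eef_rot: [-0.001, 0.695, 0.719, -0.001]
wrist_force: [0.3, -0.8, 0.6]
grip_width: 0.0428
finger_force: 0.0
```

>>> apply_moves --increments '[{"x": 0,"y": 0,"z": 0.1,"twist": 0,"fingers": 0},{"x": 0,"y": 0,"z": 0.3,"twist": 0,"fingers": 0},{"x": 0,"y": 0,"z": 0.5,"twist": 0,"fingers": 0},{"x": 0,"y": 0.2,"z": 0.7,"twist": 0,"fingers": -1},{"x": 0,"y": 0.4,"z": 0.7,"twist": 0,"fingers": -1},{"x": 0,"y": 0.4,"z": 0.7,"twist": 0,"fingers": -1}]'

```text
time: 15.15
position: [0.4493, 0.1883, 0.1836]
eef_rot: [-0.001, 0.692, 0.721, 0.004]
wrist_force: [-0.9, 0.4, -0.3]
grip_width: 0.0004
finger_force: 0.0
```

```bash
python3 b.py; python3 - <<'E'
from h import *
from workcell import *
c=read_camera("scene");q=(cloud(c).reshape(-1,3)-Oc)@Rc*1000
for x0 in list(range(-92,92,16)):
    k=(q[:,0]>x0)&(q[:,0]<x0+16)&(abs(q[:,1])<9)&(q[:,2]>38)&(q[:,2]<75)
    if k.sum()>4:print(x0,k.sum(),np.percentile(q[k,2],[50,95]).round(1))
print("keeper")
for z0 in range(55,115,5):
    k=(q[:,0]>95)&(q[:,0]<175)&(abs(q[:,1])<13)&(q[:,2]>z0)&(q[:,2]<z0+5)
    if k.sum()>3:print(z0,k.sum(),np.percentile(q[k,0],[5,50,95]).round(1),np.percentile(q[k,1],[5,50,95]).round(1))
E
```

```text
15.15 car [-61.7   4.2 183.6] [-0.86251503  0.40468425 -0.27074851] 0.0
-93 -85 46 36 y [-8.1  1.  10.5] z [48.7 51.4 56. ]
-85 -70 46 70 y [-6.8  1.2 11.5] z [48.8 53.8 56.6]
-65 -45 51 13 y [-18.  -15.8  -2.1] z [51.2 51.9 54. ]
-65 -45 47 28 y [-18.1 -13.9  -3. ] z [47.9 50.7 53.8]
-92 49 [52.8 56.7]
-76 49 [53.4 56.8]
-60 42 [53.3 57.2]
-44 47 [54.  57.8]
-28 48 [52.3 57.2]
-12 48 [52.9 57.6]
4 43 [53.2 56.8]
20 47 [52.5 56.9]
36 26 [52.5 58.9]
52 24 [46.  48.2]
68 27 [45.2 48.5]
keeper
55 31 [101.  106.4 118.1] [-12.3  -4.6  11. ]
60 24 [106.4 111.9 118.2] [-10.1  -1.3   9.6]
65 12 [111.8 116.3 121.8] [-5.1  0.7  8.8]
70 14 [112.7 116.  119.2] [-5.7  0.9  7.4]
75 10 [114.3 118.7 121.9] [-6.1 -0.   8.2]
80 17 [114.8 118.2 125.5] [-5.1  0.1 10.4]
85 14 [116.1 120.4 124.6] [-5.4 -1.8  8.2]
90 16 [119.1 122.5 138.7] [-5.2  0.1  8.8]
95 26 [119.7 126.4 136.2] [-6.   0.3  7.4]
```

The bar rests stably in the saddles: rubber at 54, tongue at 45. The keeper stands open and leans out about 18°, with its tip near carrier x 127, z 98. I check the height of the ledge beyond the keeper before reaching outside it.

```bash
python3 - <<'E'
from h import *
import pickle
from workcell import sense
p=cloud(pickle.load(open("top0.pkl","rb"))).reshape(-1,3)
for y in np.arange(-.14,0,.02):
    k=(abs(p[:,0]-.453)<.05)&(p[:,1]>y)&(p[:,1]<y+.02);print(round(y,2),k.sum(),np.nanmax(p[k,2]).round(3))
P=sense()["position"]
w=lambda x,z:((car(x,1,z)-P)/.2).round(3)
for l,z in((162,140),(162,88),(140,88),(125,90),(107,89),(92,85),(81,75.5),(76,66),(73,56)):print(l,z,car(l+11,1,z+19).round(4),w(l+11,z+19))
E
```

```text
-0.14 507 0.137
-0.12 566 0.136
-0.1 572 0.091
-0.08 1081 0.089
-0.06 435 0.023
-0.04 471 0.024
-0.02 323 0.101
0.0 522 0.103
162 140 [ 0.4543 -0.0464  0.159 ] [ 0.029 -1.142 -0.11 ]
162 88 [ 0.4543 -0.0464  0.107 ] [ 0.029 -1.142 -0.37 ]
140 88 [ 0.4536 -0.0244  0.107 ] [ 0.025 -1.032 -0.37 ]
125 90 [ 0.453  -0.0094  0.109 ] [ 0.023 -0.957 -0.36 ]
107 89 [0.4524 0.0086 0.108 ] [ 0.019 -0.867 -0.365]
92 85 [0.4519 0.0236 0.104 ] [ 0.017 -0.792 -0.385]
81 75.5 [0.4515 0.0346 0.0945] [ 0.015 -0.737 -0.433]
76 66 [0.4513 0.0396 0.085 ] [ 0.014 -0.712 -0.48 ]
73 56 [0.4512 0.0426 0.075 ] [ 0.014 -0.697 -0.53 ]
```

>>> apply_moves --increments '[{"x": 0.02,"y": -0.25,"z": 0.05,"twist": 0,"fingers": -1},{"x": 0.025,"y": -0.5,"z": 0.05,"twist": 0,"fingers": -1},{"x": 0.029,"y": -0.75,"z": 0.05,"twist": 0,"fingers": -1},{"x": 0.029,"y": -1.0,"z": 0.05,"twist": 0,"fingers": -1},{"x": 0.029,"y": -1.0,"z": 0.05,"twist": 0,"fingers": -1},{"x": 0.029,"y": -1.0,"z": 0.05,"twist": 0,"fingers": -1}]'

```text
time: 15.85
position: [0.4538, -0.0214, 0.1903]
eef_rot: [-0.001, 0.698, 0.716, -0.001]
wrist_force: [-0.1, 0.9, -0.3]
grip_width: 0.0001
finger_force: 0.0
```

```bash
python3 -c "
from workcell import *
from h import *
s=sense();P=s['position'];print(P,s['joint_vel'].round(3),s['eef_rot'],((car(173,1,107)-P)/.2).round(3))"
```

```text
[ 0.4538344  -0.02142495  0.19034277] [-0.038  0.002 -0.054 -0.009 -0.01  -0.002 -0.002] [-0.00085209  0.69770518  0.71638395 -0.00088829] [ 0.003 -0.125 -0.417]
```

>>> apply_moves --increments '[{"x": 0.003,"y": -0.125,"z": 0,"twist": 0,"fingers": -1},{"x": 0.003,"y": -0.125,"z": -0.1,"twist": 0,"fingers": -1},{"x": 0.003,"y": -0.125,"z": -0.25,"twist": 0,"fingers": -1},{"x": 0.003,"y": -0.125,"z": -0.37,"twist": 0,"fingers": -1},{"x": 0.003,"y": -0.125,"z": -0.417,"twist": 0,"fingers": -1},{"x": 0.003,"y": -0.125,"z": -0.417,"twist": 0,"fingers": -1},{"x": 0.003,"y": -0.125,"z": -0.417,"twist": 0,"fingers": -1}]'

```text
time: 16.55
position: [0.4563, -0.0434, 0.1085]
eef_rot: [0.0, 0.695, 0.719, 0.0]
wrist_force: [0.4, -0.2, 0.0]
grip_width: -0.0001
finger_force: 0.0
```

```bash
python3 - <<'E'
from workcell import *
from h import *
s=sense();P=s['position'];print(P,s['wrist_force'],((P-Oc)@Rc*1000).round(1))
for l,z in((140,88),(125,90),(107,89),(92,85),(81,75.5),(76,66),(73,56)):print(l,z,((car(l+11,1,z+19)-P)/.2).round(3))
E
```

```text
[ 0.45627705 -0.04342048  0.10853776] [ 0.35538624 -0.2323008   0.02681239] [170.1   3.  108.5]
140 88 [-0.014  0.095 -0.008]
125 90 [-0.016  0.17   0.002]
107 89 [-0.019  0.26  -0.003]
92 85 [-0.022  0.335 -0.023]
81 75.5 [-0.024  0.39  -0.07 ]
76 66 [-0.025  0.415 -0.118]
73 56 [-0.025  0.43  -0.168]
```

>>> apply_moves --increments '[{"x": -0.012,"y": 0.05,"z": 0,"twist": 0,"fingers": -1},{"x": -0.014,"y": 0.095,"z": -0.005,"twist": 0,"fingers": -1},{"x": -0.016,"y": 0.135,"z": 0,"twist": 0,"fingers": -1},{"x": -0.016,"y": 0.17,"z": 0,"twist": 0,"fingers": -1},{"x": -0.018,"y": 0.215,"z": 0,"twist": 0,"fingers": -1},{"x": -0.019,"y": 0.26,"z": -0.003,"twist": 0,"fingers": -1},{"x": -0.019,"y": 0.26,"z": -0.003,"twist": 0,"fingers": -1}]'

```text
time: 17.25
position: [0.4518, 0.0099, 0.1073]
eef_rot: [-0.0, 0.695, 0.719, 0.0]
wrist_force: [0.1, -0.1, -0.8]
grip_width: -0.0004
finger_force: 0.0
```

```bash
cat > k.py <<'E'
from workcell import *
from h import *
s=sense();P=s['position'];print(P,s['wrist_force'],((P-Oc)@Rc*1000).round(1))
for l,z in((92,85),(81,75.5),(76,66),(73,56)):print(l,z,((car(l+11,1,z+19)-P)/.2).round(3))
c=read_camera("scene");q=(cloud(c).reshape(-1,3)-Oc)@Rc*1000
for x in range(52,150,6):
    k=(q[:,0]>x)&(q[:,0]<x+6)&(abs(q[:,1])<13)&(q[:,2]>40)&(q[:,2]<112)
    if k.sum()>3:print(x,k.sum(),np.percentile(q[k,1],[5,95]).round(),np.percentile(q[k,2],[5,50,95]).round(1))
cv2.imwrite("pics/k.png",cv2.resize(c["img"][170:290,330:480,::-1],(750,600),interpolation=2))
E
python3 k.py
```

```text
[0.45177045 0.009937   0.10725239] [ 0.05730499 -0.10970152 -0.80751635] [116.6   0.4 107.3]
92 85 [ 0.001  0.068 -0.016]
81 75.5 [-0.001  0.123 -0.064]
76 66 [-0.002  0.148 -0.111]
73 56 [-0.003  0.163 -0.161]
52 7 [-7.  8.] [43.8 45.4 47.5]
58 14 [-5. 12.] [42.5 44.2 46.7]
64 10 [-7.  8.] [41.7 45.6 47.8]
70 11 [-9. 12.] [41.1 44.9 46.6]
76 16 [-12.   9.] [41.1 43.7 48.7]
82 13 [-9.  9.] [42.  44.  93.4]
88 33 [-5.  8.] [ 81.5  92.7 100.2]
94 35 [-8.  8.] [ 66.2  92.1 103.3]
100 68 [-12.  11.] [ 46.   59.8 105.6]
106 52 [-12.  10.] [ 52.1  98.2 110.2]
112 16 [-13.  -5.] [ 51.3  75.1 107.1]
118 9 [-13.  -8.] [ 46.9  90.3 105.6]
```

View pics/k.png

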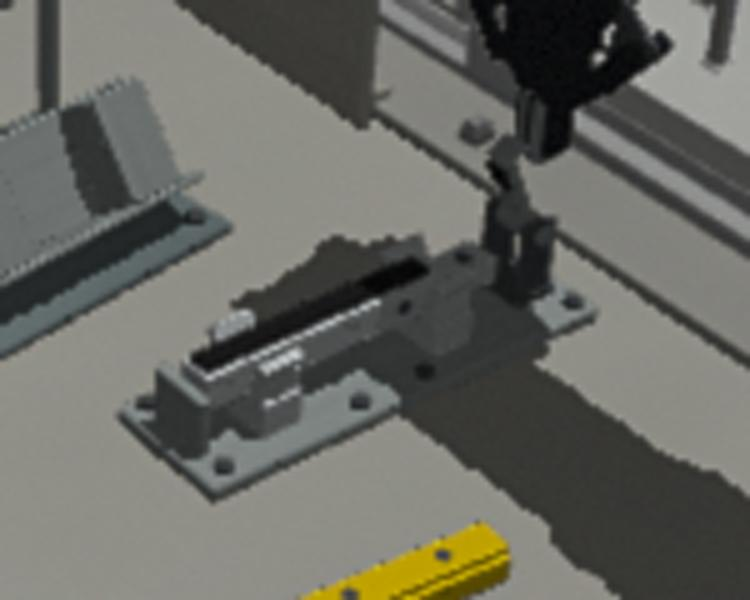

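The bar lies in the saddles, and the strap has swung inwards past upright with its tip at crop (500,160). I continue along the arc and press down.

>>> apply_moves --increments '[{"x": 0,"y": 0.035,"z": -0.006,"twist": 0,"fingers": -1},{"x": 0,"y": 0.068,"z": -0.018,"twist": 0,"fingers": -1},{"x": 0,"y": 0.1,"z": -0.042,"twist": 0,"fingers": -1},{"x": 0,"y": 0.123,"z": -0.066,"twist": 0,"fingers": -1},{"x": 0,"y": 0.138,"z": -0.09,"twist": 0,"fingers": -1},{"x": 0,"y": 0.15,"z": -0.113,"twist": 0,"fingers": -1},{"x": 0,"y": 0.158,"z": -0.138,"twist": 0,"fingers": -1},{"x": 0,"y": 0.163,"z": -0.155,"twist": 0,"fingers": -1}]'

```text
time: 18.1
position: [0.452, 0.0412, 0.0759]
eef_rot: [-0.0, 0.696, 0.718, 0.0]
wrist_force: [-0.3, 0.8, 2.5]
grip_width: 0.0002
finger_force: 1.1
```

>>> apply_moves --increments '[{"x": 0,"y": 0,"z": -0.006,"twist": 0,"fingers": -1},{"x": 0,"y": 0,"z": -0.012,"twist": 0,"fingers": -1},{"x": 0,"y": 0,"z": -0.012,"twist": 0,"fingers": -1}]'

```text
time: 18.4
position: [0.452, 0.0412, 0.0748]
eef_rot: [-0.0, 0.696, 0.718, 0.0]
wrist_force: [-4.2, 2.2, 10.0]
grip_width: -0.0001
finger_force: 5.4
```

```bash
python3 k.py
```

```text
[0.45196763 0.041161   0.07482797] [-4.17258747  2.1830065   9.97620318] [85.4  1.7 74.8]
92 85 [-0.    -0.088  0.146]
81 75.5 [-0.002 -0.033  0.098]
76 66 [-0.003 -0.008  0.051]
73 56 [-0.004  0.007  0.001]
52 8 [-5.  8.] [43.2 44.9 59.2]
58 39 [-5. 10.] [43.6 54.  66.5]
64 13 [-7. 11.] [42.9 51.9 60.4]
70 107 [-10.   9.] [ 44.6  85.7 110.4]
76 70 [-12.  10.] [ 44.4  76.9 100.8]
82 18 [-13.  -1.] [ 42.7  66.7 108.8]
88 21 [-13.  -4.] [ 50.8  72.2 109.9]
94 10 [-12.  -1.] [43.8 51.9 86.1]
100 16 [-12.  -3.] [42.5 54.3 60.2]
106 12 [-12.   1.] [50.3 57.8 60. ]
112 8 [-13.   6.] [46.6 57.9 59.1]
```

>>> apply_moves --increments '[{"x": 0,"y": 0,"z": -0.008,"twist": 0,"fingers": -1},{"x": 0,"y": 0,"z": -0.012,"twist": 0,"fingers": -1},{"x": 0,"y": 0,"z": -0.012,"twist": 0,"fingers": -1}]'

```text
time: 18.75
position: [0.4522, 0.0412, 0.0744]
eef_rot: [0.0, 0.696, 0.718, -0.0]
wrist_force: [-8.6, 2.0, 30.9]
grip_width: 0.0001
finger_force: 15.1
```

>>> apply_moves --increments '[{"x": 0,"y": 0,"z": 0.05,"twist": 0,"fingers": -1},{"x": 0,"y": 0,"z": 0.2,"twist": 0,"fingers": -1},{"x": 0,"y": 0,"z": 0.4,"twist": 0,"fingers": -1},{"x": -0.2,"y": 0,"z": 0.6,"twist": 0,"fingers": -1},{"x": -0.2,"y": 0,"z": 0.6,"twist": 0,"fingers": -1},{"x": -0.2,"y": 0,"z": 0.6,"twist": 0,"fingers": -1}]'

```text
time: 19.35
position: [0.4118, 0.0399, 0.1922]
eef_rot: [0.001, 0.696, 0.718, 0.001]
wrist_force: [0.5, -0.1, -0.2]
grip_width: 0.0001
finger_force: 0.0
```

```bash
python3 k.py; python3 - <<'E'
from h import *
a=cv2.imread("pics/k.png")
from workcell import read_camera
c=read_camera("scene");q=(cloud(c).reshape(-1,3)-Oc)@Rc*1000
for x0 in range(-92,92,16):
    k=(q[:,0]>x0)&(q[:,0]<x0+16)&(abs(q[:,1])<9)&(q[:,2]>38)&(q[:,2]<75);print(x0,np.percentile(q[k,2],[50,95]).round(1))
E
```

```text
[0.41184705 0.03988919 0.19224331] [ 0.50566151 -0.06722532 -0.24436601] [ 85.3 -38.5 192.2]
92 85 [ 0.2   -0.081 -0.441]
81 75.5 [ 0.198 -0.026 -0.489]
76 66 [ 0.197 -0.002 -0.536]
73 56 [ 0.197  0.013 -0.586]
52 11 [-6.  9.] [44.8 45.7 67.3]
58 37 [-6.  9.] [44.1 55.9 64.9]
64 12 [-6.  9.] [41.6 49.6 60. ]
70 21 [-8.  6.] [43.1 54.8 59.2]
76 22 [-9.  9.] [41.1 52.5 58.8]
82 16 [-9.  8.] [40.7 54.  59.3]
88 14 [-7.  7.] [48.  55.  60.6]
94 14 [-8.  8.] [51.  56.7 59.6]
100 26 [-13.  12.] [42.8 54.7 57.4]
106 21 [-12.  11.] [51.3 58.3 61.3]
112 11 [-12.  10.] [53.8 57.5 58.7]
-92 [52.6 57.2]
-76 [53.2 57.4]
-60 [54.  56.6]
-44 [53.1 57.2]
-28 [53.9 57. ]
-12 [52.3 57.2]
4 [52.7 56.4]
20 [52.5 56.9]
36 [51.9 56.2]
52 [53.3 65.1]
68 [53.6 58.9]
84 [55.6 59.3]
```

```bash
python3 -c "
from workcell import *
print(close_job())"
```

```text
the job is handed in; nothing more can be done
None
```

The job is handed in: the long bar lies level in both saddles with its tongue at the keeper, the keeper is folded down to its stop, and the short bar still stood in its pocket when last seen; it took 19.4 s, though I viewed 12 pictures, two over the limit of 10.

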